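Find the high rest pad with a spring gauge

ROBOT

A 6-joint arm with a two-finger parallel gripper is mounted at the origin on a cart in front of the work surface, level with it; the furniture and walls round the work are solid. World frame = base frame: x ahead of the robot, y to its left, z up, the work surface at z = 0. Lengths are in m, angles in rad, forces in N, time in s.
With the tool pointing down it reaches from about 0.35 to 0.85 m from the base axis. Payload 8.1 kg.
Tool frame: the origin (TCP) lies between the finger pads; the fingertips stand 11 mm ahead of it and the grasp point (between the pads) lies 8 mm behind it (robot.tips_ahead is the distance from the TCP to the fingertips, in m); z points along the fingers, y is the line along which they close (so a half turn about z gives the same grasp; the last joint's range is limited). The gripper opens to 93 mm and grips with 3 to 60 N. Pads are 15 mm wide; open, the fingers measure 128 mm over their backs; the gripper's body (75 mm by 188 mm) begins 65 mm behind the grasp point.
Start: joints at [1.227, 0.13, 1.488, -0, 1.523, -0.085], TCP at [0.154, 0.58, 0.204] pointing down, gripper open.
Joint ranges: [-2.96, 2.96], [-0.89, 2.26], [0.02, 2.5], [-1.34, 4.48], [0, 2.73], [-2.66, 2.66]. Speed limits (rad/s): [2.39, 2.39, 2.79, 3.14, 3.14, 3.14].

INTERFACE

Orientations are given as a rotation vector (axis times angle).
In Python, from plant import robot gives the robot as it stands. The module is installed in compiled form; this text tells all that it offers.
- The arm moves only by the tool move_arm, never from a script. Its argument "deltas" is one flat list of numbers, 7 for each row, row after row: the shift along the tool's x, y, z in m, then the turn, a rotation vector about the tool's x, y, z in rad, then the opening, from 0 (shut) to 1 (fully open). A call has 1 to 12 rows; each row is the pose to reach, as a shift and turn from the pose commanded when the call began, along the tool's axes at that moment; what a row does not reach only later rows make up. A row lasts 1/8 s, in which the tool goes at most 62.5 mm and 10.7 degrees, less where a joint would pass 70% of its speed; a pose out of reach is approached as far as the arm can. A call with a gripper value outside its range is refused whole. The fingers move at their own pace and stop on an object; "squeeze" is the grip in N (left out, the last holds). Time passes only in rows, so rows that repeat a pose let the fingers close. It gives the time, the measured TCP pose, the force, the opening and the grip force at its end, in the units of the state.
- robot.read_state(): the state, without advancing time (a new reading comes with each control period).
- robot.read_camera(name): name is "scene" or "side" or "wrist"; returns (picture, depth): 480x640x3 uint8, red, green, blue; 480x640 float32, m along the optical axis (not along the pixel's ray), 0 where there is no reading.
- robot.camera_model(name): a dict with "K" (3x3 intrinsics, pixels), "R" (3x3) and "t" (3): a world point X has camera coordinates R X + t; the wrist camera has in their place "tool_from_camera" (4x4, takes a point from camera to tool coordinates, whose origin is the TCP and whose axes are the flange's). Camera axes: x right, y down, z forward; pixel columns grow to the right and rows downward; lengths in m; the calibration is good to about 2 mm. A picture is of the moment at which its call begins: read the wrist's pose just before it. camera_model takes no time and is no camera call.
- robot.close_job(): hands the job in; it is judged then, once.
Trained networks look in the newest picture that a camera, given by its name, has taken for a name from the list of things; names that differ only in an ending like _2 or _b are one class to them, and where a whole thing is asked for, a point or a joint stands for the part that bears it (a point fixed in the world has none). Each returns a list of dicts, best first, with "confidence" (0 to 1); they miss things now and then, are a little off and sometimes report something else, mostly with a low value. They report only what shows in the picture. A call takes as long as a camera call. They do not tell look-alikes from the thing itself.
- robot.recognise(camera, label): "uv" ([column, row] in pixels, amid what is visible of it).
The state is a dict: "t": time; "q": joint angles; "dq": joint speeds; "joint_torque": joint torques, N m; "tool_pos": TCP position; "orientation": TCP orientation; "force": force on the tool from outside, world axes, zero at the start; "wrist_torque": the same for the moment, N m; "opening": finger opening in m; "gripper_force": force on a finger pad.
Only numpy, scipy, OpenCV 4.12 (cv2) and the standard library are available. Lean on these libraries where they do the work, as an engineer would, in place of code of your own. Each camera call takes 0.05 s, during which the arm holds its last target. There are 200 camera calls.

TASK

One of the five springy rest pads on the support plate stops too high when it is pushed down. Take the spring gauge by its sleeve, press its foot straight down on each pad in turn, from the robot's left to its right, until the pad is at its stop and the gauge's spring gives about 3 mm (never more than 6 mm, which strains it), and then leave the gauge standing upright by itself in the middle of the pad that stops high. Do not disturb the other things on the bench.

Things in the scene. Friction and masses are not known exactly. Their poses are not given: they have to be found in the camera images.
- support_plate: Fixed grey aluminium plate, 110 mm (x) by 270 mm (y), its top face 25 mm above the bench; origin at the centre of its underside, on the bench; z up, y along its length to the robot's left (it may stand turned by up to 17 degrees). It carries five round grey pads, 36 mm wide, in a zigzag, each in a dark flange 42 mm wide and 1 mm high.
- gauge: Spring gauge standing on the bench, 0.20 to 0.30 kg, 96 mm tall: steel foot 26 mm wide and 16 mm high with a flat underside, 10 mm stem, and round it a grey knurled grip sleeve 24 mm wide (27 mm at its two rims), 36 to 90 mm above the underside. Most of the weight is in foot and stem. Origin: centre of the underside of the foot; z up along the stem.
- gauge_sleeve (a joint): How far the sleeve is pushed down the stem against its spring, in m: 0 relaxed (at its upper stop, also while carried by the sleeve), 0.009 at the end of travel. Held by the sleeve and pressed on something firm, it starts to move at about 4 N and needs 0.9 N more per mm. 2 to 5 mm is a proper press; more than 6 mm strains it (7 mm is the limit).
- pad_1 (a point): Centre of the far left pad's flat top, untouched (+22, +100, +39 mm in the plate's frame, 14 mm above the plate); fixed to the plate, does not sink with the pad. A pad sinks on a weak spring (0.5 to 1 N; the gauge's weight does it) and rises when freed. Four pads meet a firm stop after 12 mm, one (any, all look alike) already after 6 mm.
- pad_2 (a point): Centre of the second from left pad's flat top, untouched (-22, +50, +39 mm in the plate's frame, 14 mm above the plate); fixed to the plate, does not sink with the pad. A pad sinks on a weak spring (0.5 to 1 N; the gauge's weight does it) and rises when freed. Four pads meet a firm stop after 12 mm, one (any, all look alike) already after 6 mm.
- pad_3 (a point): Centre of the middle pad's flat top, untouched (+22, +0, +39 mm in the plate's frame, 14 mm above the plate); fixed to the plate, does not sink with the pad. A pad sinks on a weak spring (0.5 to 1 N; the gauge's weight does it) and rises when freed. Four pads meet a firm stop after 12 mm, one (any, all look alike) already after 6 mm.
- pad_4 (a point): Centre of the fourth from left pad's flat top, untouched (-22, -50, +39 mm in the plate's frame, 14 mm above the plate); fixed to the plate, does not sink with the pad. A pad sinks on a weak spring (0.5 to 1 N; the gauge's weight does it) and rises when freed. Four pads meet a firm stop after 12 mm, one (any, all look alike) already after 6 mm.
- pad_5 (a point): Centre of the far right pad's flat top, untouched (+22, -100, +39 mm in the plate's frame, 14 mm above the plate); fixed to the plate, does not sink with the pad. A pad sinks on a weak spring (0.5 to 1 N; the gauge's weight does it) and rises when freed. Four pads meet a firm stop after 12 mm, one (any, all look alike) already after 6 mm.
- rubber_stopper: Bystander: brown-red rubber stopper, 33 mm wide, 28 mm tall, left of the work. Origin under its centre.
- sample_jar: Bystander: open glass jar, 70 mm wide, 92 mm tall, behind the gauge's place. Origin under its centre.
- beaker_50: Bystander: small beaker, 47 mm wide, 58 mm tall, right of the plate. Origin under its centre.
- dropper_bottle: Bystander: amber dropper bottle, 36 mm wide, 113 mm tall, right of the plate. Origin under its centre.
Not all that is in view belongs to the job. Leave any red or yellow look-alike of the gauge alone.

How it is judged:
By the outcome, as a careful person would: the job done as asked, in the order asked, and still so for the second after the job is handed in, with the robot touching nothing.
It also fails if it takes over 56 s, if anything falls off the work surface, if the arm or the gripper's body presses on something with over 40 N, if the wrist force passes 120 N, or if a joint passes its speed limit or range.

## Working session

There is one attempt and no reset: what is moved stays moved. The work goes in short steps, Python scripts to look and compute and a tool call to move; the robot and the scene stay as the last step left them, time stands still between calls to the robot, and variables do not carry over. Pictures are saved under pics/ and viewed, at most 10 in all, crops included, and the job is handed in when it is done.

Besides the shell and the picture viewer there is one more tool, called after ">>>" by a JSON object that holds its "op" and its "data", one argument or row to a line. move_arm: Moves the arm, as the interface text tells. Its arguments: {"type":"object","properties":{"deltas":{"type":"array","items":{"type":"number"}},"squeeze":{"type":"number"}},"required":["deltas"]}

```bash
mkdir -p pics; cat > h.py <<'E'
import numpy as np, cv2
from scipy.spatial.transform import Rotation as Rn
from plant import robot
def cap(cam, fn=None):
    s=robot.read_state(); p,d=robot.read_camera(cam)
    if fn: cv2.imwrite('pics/'+fn,p[:,:,::-1])
    return s,p,d
def toworld(cam,s,uv,z):
    m=robot.camera_model(cam);K=np.array(m["K"]);uv=np.atleast_2d(uv);z=np.atleast_1d(z)
    P=(np.linalg.inv(K)@np.c_[uv,np.ones(len(uv))].T)*z
    if cam=='wrist':
        T=np.array(m["tool_from_camera"]);P=T[:3,:3]@P+T[:3,3:4]
        return (Rn.from_rotvec(s["orientation"]).as_matrix()@P).T+s["tool_pos"]
    return (np.array(m["R"]).T@(P-np.array(m["t"])[:,None])).T
def cloud(cam,s,d):
    v,u=np.mgrid[:480,:640]; return toworld(cam,s,np.c_[u.ravel(),v.ravel()],d.ravel()).reshape(480,640,3)
E
python3 - <<'E'
from h import *
s=robot.read_state();print(s)
for c in ("scene","side"):
    s,p,d=cap(c,c+'1.png')
    for l in ("gauge","gauge_sleeve","support_plate","pad_1","rubber_stopper","sample_jar","beaker_50","dropper_bottle"):
        for r in robot.recognise(c,l)[:5]:
            u,v=map(int,r["uv"]); print(c,l,r["uv"],round(r["confidence"],2),toworld(c,s,[u,v],d[v,u]).round(3))
    np.save(c+'.npy',d)
im=np.hstack([cv2.imread('pics/scene1.png'),cv2.imread('pics/side1.png')]);
E
```

```text
{'t': 0.0, 'q': array([ 1.22658888e+00,  1.31130507e-01,  1.48929224e+00, -5.93931709e-06,
        1.52296663e+00, -8.53650361e-02]), 'dq': array([ 0.00162604,  0.0015439 , -0.00046001, -0.00023271, -0.00207025,
        0.00292012]), 'joint_torque': array([-2.18042594e-03, -5.59831131e+01, -4.91763425e+01,  7.67257274e-02,
        3.50305438e-02, -1.79870635e-04]), 'tool_pos': array([0.15333751, 0.57946503, 0.20249865]), 'orientation': array([-4.05405320e-01, -3.11494361e+00,  2.75909903e-03]), 'force': array([ 0.47340756,  0.21961212, -0.32187186]), 'wrist_torque': array([ 0.00055814, -0.0162839 ,  0.03860485]), 'gripper_force': 0.0, 'opening': 0.09322595085445405}
scene gauge [247.9, 236.0] 0.6 [[0.465 0.198 0.065]]
scene gauge [253.3, 257.7] 0.57 [[0.429 0.122 0.05 ]]
scene gauge [243.8, 219.2] 0.51 [[0.503 0.268 0.073]]
scene gauge [310.8, 205.7] 0.48 [[0.711 0.187 0.073]]
scene gauge_sleeve [249.3, 236.2] 0.6 [[-0.2   -0.807  0.965]]
scene gauge_sleeve [250.7, 250.0] 0.42 [[0.423 0.125 0.077]]
scene support_plate [250.9, 233.1] 0.66 [[0.473 0.193 0.075]]
scene support_plate [321
[... 467 characters left out ...]
ide gauge [361.1, 281.4] 0.71 [[0.476 0.215 0.061]]
side gauge [377.0, 273.1] 0.64 [[0.426 0.148 0.04 ]]
side gauge [396.8, 349.4] 0.58 [[0.407 0.431 0.027]]
side gauge_sleeve [350.3, 295.2] 0.63 [[0.509 0.284 0.067]]
side gauge_sleeve [376.9, 266.5] 0.52 [[0.43  0.143 0.061]]
side gauge_sleeve [356.3, 276.7] 0.44 [[0.49  0.205 0.07 ]]
side support_plate [337.6, 249.0] 0.89 [[0.536 0.006 0.027]]
side pad_1 [340.1, 247.9] 0.65 [[0.527 0.014 0.04 ]]
side rubber_stopper [359.3, 278.6] 0.65 [[0.482 0.217 0.072]]
side rubber_stopper [399.8, 353.0] 0.54 [[0.402 0.442 0.026]]
side beaker_50 [333.6, 197.6] 0.68 [[ 0.545 -0.327  0.043]]
side dropper_bottle [365.4, 191.6] 0.65 [[ 0.422 -0.389  0.041]]
```

View pics/scene1.png

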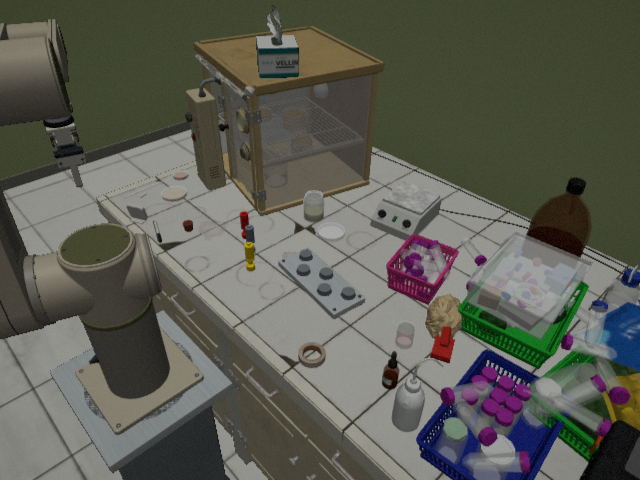

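View pics/side1.png

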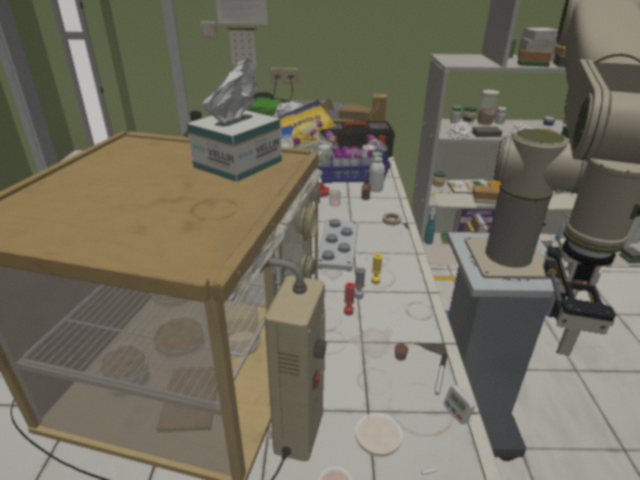

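```bash
python3 - <<'E'
from h import *
print(robot.camera_model("wrist"))
p=cv2.imread('pics/scene1.png')[190:290,190:370]; cv2.imwrite('pics/crop.png',cv2.resize(p,None,fx=4,fy=4,interpolation=cv2.INTER_CUBIC))
E
```

```text
{'K': array([[341.82612447,   0.        , 318.89239793],
       [  0.        , 341.82612447, 233.91524816],
       [  0.        ,   0.        ,   1.        ]]), 'tool_from_camera': array([[-4.92159620e-04, -9.60775291e-01, -2.77327600e-01,
         7.58564773e-02],
       [ 9.99999879e-01, -4.65329798e-04, -1.62559326e-04,
         6.49427474e-04],
       [ 2.71341871e-05, -2.77327647e-01,  9.60775403e-01,
        -1.81373950e-01],
       [ 0.00000000e+00,  0.00000000e+00,  0.00000000e+00,
         1.00000000e+00]])}
```

View pics/crop.png

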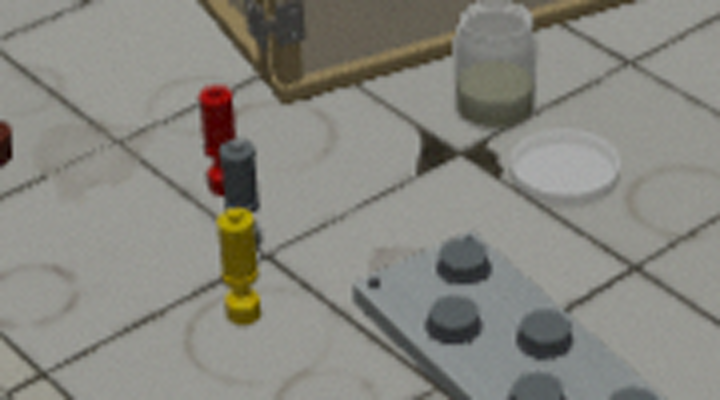

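The candidates are red (244,224), grey (250,235) and yellow (250,257). The grey one at about (0.47, 0.20) fits the description, since the other two are coloured look-alikes; the crop confirms this. Next I'll bring the wrist camera over the gauge and plate.

>>> {"op": "move_arm", "data": {
  "deltas": [-0.435,-0.402,-0.1,0,0,0,1,-0.435,-0.402,-0.1,0,0,0,1,-0.435,-0.402,-0.1,0,0,0,1,-0.435,-0.402,-0.1,0,0,0,1,-0.435,-0.402,-0.1,0,0,0,1,-0.435,-0.402,-0.1,0,0,0,1,-0.435,-0.402,-0.1,0,0,0,1,-0.435,-0.402,-0.1,0,0,0,1,-0.435,-0.402,-0.1,0,0,0,1,-0.435,-0.402,-0.1,0,0,0,1,-0.435,-0.402,-0.1,0,0,0,1,-0.435,-0.402,-0.1,0,0,0,1]
}}

```text
t: 2.4
tool_pos: [0.4708, 0.0805, 0.3034]
orientation: [-0.406, -3.115, -0.001]
force: [-0.6, 0.7, -0.2]
opening: 0.0934
gripper_force: 0.0
```

```bash
python3 - <<'E'
from h import *
s,p,d=cap("wrist","w1.png"); np.save('w1.npy',d); print(s["tool_pos"],s["orientation"],s["q"],s["force"])
for l in ("gauge","gauge_sleeve","support_plate","pad_1","sample_jar"):
    for r in robot.recognise("wrist",l)[:6]:
        u,v=map(int,r["uv"]); print(l,r["uv"],round(r["confidence"],2),toworld("wrist",s,[u,v],d[v,u]).round(3))
C=cloud("wrist",s,d); np.save('c1.npy',C)
t=C[(C[...,2]<0.01)&(C[...,2]>-.02)&(d>0)];print('bench z',np.median(t[:,2]))
E
```

```text
[0.47084683 0.08050313 0.30336042] [-4.05820568e-01 -3.11476502e+00 -5.85413390e-04] [ 6.15653434e-02 -2.22528898e-01  1.65046371e+00  4.66056459e-04
  1.71407967e+00 -1.25004555e+00] [-0.59284329  0.72029334 -0.17633673]
gauge [352.6, 148.6] 0.9 [[0.42  0.133 0.09 ]]
gauge [413.6, 177.1] 0.59 [[0.47  0.193 0.091]]
gauge [473.3, 187.4] 0.58 [[0.501 0.262 0.08 ]]
gauge_sleeve [413.7, 177.2] 0.98 [[0.47  0.193 0.091]]
gauge_sleeve [478.9, 187.8] 0.76 [[0.501 0.264 0.09 ]]
gauge_sleeve [352.3, 152.5] 0.7 [[0.424 0.132 0.094]]
support_plate [251.9, 244.8] 0.65 [[ 0.515 -0.03   0.026]]
pad_1 [252.0, 246.4] 0.79 [[ 0.519 -0.029  0.025]]
sample_jar [440.5, 379.4] 0.48 [[0.748 0.178 0.093]]
bench z -0.0002822326019721322
```

View pics/w1.png

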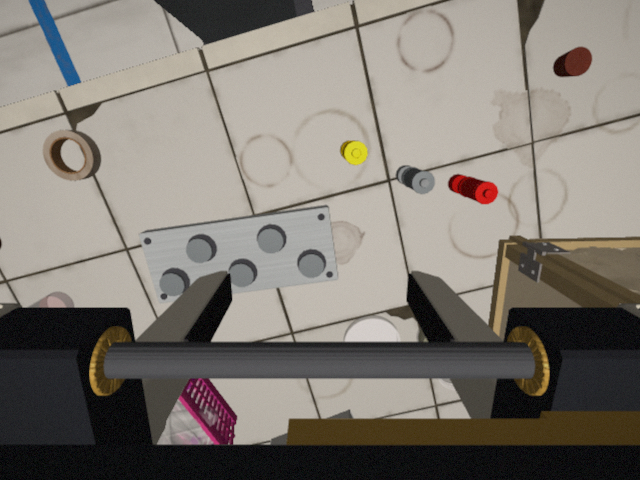

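The picture shows yellow at (355,152), the grey gauge at (415,179) and red at (475,188). The plate is centred near (250,246), with its pads between (175,282) and (311,263).

```bash
python3 - <<'E'
from h import *
C=np.load('c1.npy')
g=np.linalg.norm(C[...,:2]-[.468,.195],axis=2)<.035
for lo,hi in ((.085,.1),(.05,.085),(.003,.02)):
    q=C[g&(C[...,2]>lo)&(C[...,2]<hi)]; print('gauge',lo,len(q),q.mean(0),q.min(0),q.max(0)) if len(q) else 0
q=C[g&(C[...,2]>.091)]; print(cv2.minEnclosingCircle((q[:,:2]*1000).astype(np.float32)))
m=((C[...,2]>.034)&(C[...,2]<.044)&(C[...,0]>.4)&(C[...,0]<.62)&(C[...,1]<.12)&(C[...,1]>-.2)).astype(np.uint8)
n,L,st,_=cv2.connectedComponentsWithStats(m)
cs=[]
for i in range(1,n):
    if st[i,4]>150:
        q=C[L==i]; cs.append(np.r_[(q.min(0)+q.max(0))/2*[1,1,0]+q.mean(0)*[0,0,1],np.median(q[:,2])]); print(st[i,4],q.mean(0).round(4),(np.ptp(q,axis=0)).round(4),cs[-1].round(4))
cs=np.array([ C[L==i].mean(0) for i in range(1,n) if st[i,4]>150]); cs=cs[np.argsort(-cs[:,1])]
M=np.array([[22,100],[-22,50],[22,0],[-22,-50],[22,-100]])/1000
if len(cs)==5:
    A=cs[:,:2];mu=A.mean(0);mm=M.mean(0);H=(M-mm).T@(A-mu);U,S,V=np.linalg.svd(H);R=V.T@U.T
    print('yaw',np.degrees(np.arctan2(R[1,0],R[0,0])),'t',mu-R@mm);print((R@M.T).T+mu-R@mm, ((R@M.T).T+mu-R@mm)-A)
E
```

```text
gauge 0.085 425 [0.47758913 0.20198103 0.09100414] [0.46488558 0.18956519 0.08668934] [0.49102809 0.21576758 0.09763155]
gauge 0.05 149 [0.47199581 0.19514183 0.06687008] [0.465507   0.18993511 0.05022728] [0.48621311 0.20825338 0.08401447]
gauge 0.003 107 [0.4724373  0.19560682 0.01426681] [0.46524495 0.18975777 0.00308379] [0.48737784 0.20929431 0.0195916 ]
((471.45989990234375, 186.93612670898438), 29.122116088867188)
517 [5.129e-01 5.000e-04 3.920e-02] [0.0352 0.0354 0.0062] [5.134e-01 4.000e-04 3.920e-02 3.930e-02]
511 [ 0.5013 -0.0982  0.0392] [0.0352 0.0358 0.0061] [ 0.5014 -0.099   0.0392  0.0392]
490 [0.5622 0.045  0.0392] [0.0349 0.0357 0.007 ] [0.5629 0.0448 0.0392 0.0392]
469 [ 0.5506 -0.0536  0.0392] [0.0354 0.0339 0.0075] [ 0.5511 -0.0537  0.0392  0.0393]
480 [ 0.5388 -0.1529  0.0392] [0.035  0.0348 0.0067] [ 0.5394 -0.1536  0.0392  0.0394]
yaw -6.736135713219291 t [ 0.52880986 -0.05132378]
[[ 0.5623877   0.04540537]
 [ 0.51282658  0.0009116 ]
 [ 0.55065799 -0.05390432]
 [ 0.50109688 -0.09839809]
 [ 0.53892828 -0.153214  ]] [[ 1.43407844e-04  4.32006223e-04]
 [-1.19428437e-04  4.05339686e-04]
 [ 2.73499914e-05 -3.10644297e-04]
 [-1.57428166e-04 -2.18134965e-04]
 [ 1.06098769e-04 -3.08566647e-04]]
```

>>> {"op": "move_arm", "data": {
  "deltas": [0.0243,0.1198,0.05,0,0,-1.305,1,0.0243,0.1198,0.05,0,0,-1.305,1,0.0243,0.1198,0.1,0,0,-1.305,1,0.0243,0.1198,0.1534,0,0,-1.305,1,0.0243,0.1198,0.1534,0,0,-1.305,1,0.0243,0.1198,0.1534,0,0,-1.305,1,0.0243,0.1198,0.1534,0,0,-1.305,1,0.0243,0.1198,0.1534,0,0,-1.305,1,0.0243,0.1198,0.1534,0,0,-1.305,1,0.0243,0.1198,0.1534,0,0,-1.305,1]
}}

```text
t: 3.95
tool_pos: [0.4783, 0.2022, 0.1502]
orientation: [-1.566, 2.723, -0.0]
force: [-0.3, -0.3, -0.1]
opening: 0.0928
gripper_force: 0.0
```

```bash
python3 - <<'E'
from h import *
s,p,d=cap("wrist","w2.png"); print(s["tool_pos"],s["orientation"],s["q"][5],s["force"])
print(Rn.from_rotvec(s["orientation"]).as_matrix().round(4))
C=cloud("wrist",s,d)
g=np.linalg.norm(C[...,:2]-[.478,.2025],axis=2)<.03
q=C[g&(C[...,2]>.086)&(C[...,2]<.1)]; print(len(q),q.min(0),q.max(0))
print("tool frame", ((q.min(0)+q.max(0))/2-s["tool_pos"])@Rn.from_rotvec(s["orientation"]).as_matrix())
E
```

```text
[0.4782777  0.20221516 0.15019547] [-1.56642909e+00  2.72317979e+00 -6.75011358e-06] -2.3135547918225834 [-0.25337086 -0.33316873 -0.11947598]
[[-0.5028 -0.8644  0.    ]
 [-0.8644  0.5028  0.    ]
 [-0.     -0.     -1.    ]]
972 [0.46505491 0.18939879 0.08622414] [0.49149931 0.21546022 0.0982068 ]
tool frame [-0.00018354  0.0001094   0.05798001]
```

View pics/w2.png

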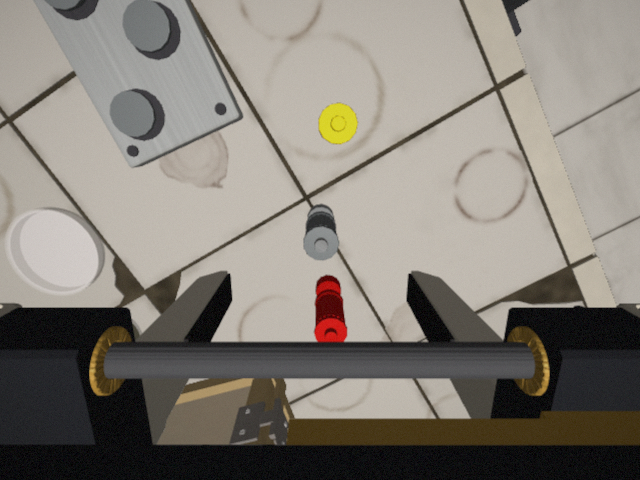

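The grey gauge at (320,242) is centred between the fingers, with red behind it and yellow in front, both clear. I'll descend and grip.

>>> {"op": "move_arm", "data": {
  "deltas": [0,0,0.05,0,0,0,1,0,0,0.095,0,0,0,1,0,0,0.095,0,0,0,1,0,0,0.095,0,0,0,0,0,0,0.095,0,0,0,0,0,0,0.095,0,0,0,0,0,0,0.095,0,0,0,0,0,0,0.095,0,0,0,0,0,0,0.095,0,0,0,0,0,0,0.095,0,0,0,0],
  "squeeze": 35
}}

```text
t: 5.25
tool_pos: [0.4783, 0.2021, 0.0551]
orientation: [1.569, -2.721, -0.0]
force: [-0.3, 0.2, 0.6]
opening: 0.0275
gripper_force: 0.1
```

>>> {"op": "move_arm", "data": {
  "deltas": [0,0,0,0,0,0,0,0,0,0,0,0,0,0,0,0,0,0,0,0,0]
}}

```text
t: 5.62
tool_pos: [0.4782, 0.2021, 0.0551]
orientation: [1.569, -2.721, -0.0]
force: [-0.4, -0.5, -0.5]
opening: 0.0249
gripper_force: 35.0
```

>>> {"op": "move_arm", "data": {
  "deltas": [0,0,-0.05,0,0,0,0,0,0,-0.1,0,0,0.1,0,0.03,-0.05,-0.1,0,0,0.3,0,0.06,-0.1,-0.1,0,0,0.5,0,0.0931,-0.1515,-0.1,0,0,0.7,0,0.0931,-0.1515,-0.1,0,0,0.9,0,0.0931,-0.1515,-0.1,0,0,1.1,0,0.0931,-0.1515,-0.1,0,0,1.305,0,0.0931,-0.1515,-0.08,0,0,1.305,0,0.0931,-0.1515,-0.06,0,0,1.305,0,0.0931,-0.1515,-0.06,0,0,1.305,0]
}}

```text
t: 7.0
tool_pos: [0.5607, 0.0457, 0.1122]
orientation: [-0.402, -3.111, 0.001]
force: [0.3, -0.0, -1.9]
opening: 0.0246
gripper_force: 35.0
```

```bash
python3 - <<'E'
from h import *
s,p,d=cap("wrist","w3.png"); print(s["tool_pos"],s["orientation"],s["q"],s["force"],s["wrist_torque"],s["gripper_force"])
R=Rn.from_rotvec(s["orientation"]).as_matrix();print(R.round(4))
C=cloud("wrist",s,d);T=(C-s["tool_pos"])@R
# gauge points in tool frame
g=(np.abs(T[...,0])<.03)&(np.abs(T[...,1])<.011)&(T[...,2]>-.04)&(T[...,2]<.06)&(d>0)
q=T[g]
for lo in np.arange(-.04,.06,.01):
    a=q[(q[:,2]>=lo)&(q[:,2]<lo+.01)]
    if len(a)>5: print(round(lo,3),len(a),np.percentile(a,2,axis=0).round(4),np.percentile(a,98,axis=0).round(4))
# pads
for i,pp in enumerate([[.5624,.0454],[.5128,.0009],[.5507,-.0539],[.5011,-.0984],[.5389,-.1532]]):
    m=(np.linalg.norm(C[...,:2]-pp,axis=2)<.03)&(C[...,2]>.036)&(C[...,2]<.044)
    a=C[m]
    if len(a)>50: print(i+1,len(a),(a.min(0)+a.max(0))/2,np.ptp(a,axis=0))
E
```

```text
[0.56066737 0.04566276 0.112221  ] [-4.01723533e-01 -3.11058619e+00  1.03645765e-03] [-9.84927241e-03  9.64903654e-02  1.69397725e+00 -4.53183726e-05
  1.35633974e+00 -1.32376324e+00] [ 0.34511058 -0.01063321 -1.91792816] [-0.0054647   0.05614416 -0.04108725] 34.99955775396272
[[-0.9672  0.2541 -0.0052]
 [ 0.2541  0.9672  0.    ]
 [ 0.005  -0.0013 -1.    ]]
-0.04 1798 [-0.0128 -0.0103 -0.0385] [ 0.0119  0.0105 -0.0327]
-0.03 273 [ 0.006  -0.01   -0.0288] [ 0.0117  0.0104 -0.0204]
-0.02 282 [ 0.0057 -0.0101 -0.0199] [ 0.0117  0.0105 -0.0103]
-0.01 234 [ 0.0035 -0.0107 -0.0097] [ 0.0117  0.0105 -0.0002]
0.0 203 [ 0.0038 -0.0105  0.0003] [0.0117 0.0103 0.0095]
0.01 218 [ 0.0044 -0.0108  0.0103] [0.0122 0.0107 0.0176]
0.03 284 [ 0.0022 -0.0102  0.0352] [0.0113 0.0108 0.0397]
0.04 109 [ 0.0043 -0.0102  0.0406] [0.0119 0.0103 0.0496]
0.05 46 [ 0.0044 -0.01    0.05  ] [0.0118 0.01   0.0541]
1 626 [0.55879641 0.04501405 0.03860313] [0.02664246 0.03527524 0.00499884]
2 1747 [0.51354542 0.00065558 0.03892683] [0.03534551 0.03530736 0.00577161]
3 1540 [ 0.55135716 -0.05409118  0.03864644] [0.03558    0.03595429 0.00498744]
4 1735 [ 0.50190479 -0.09875366  0.03871685] [0.03537857 0.03740017 0.00535736]
5 1531 [ 0.53944126 -0.15346577  0.03866698] [0.03529292 0.03645425 0.00529544]
```

View pics/w3.png

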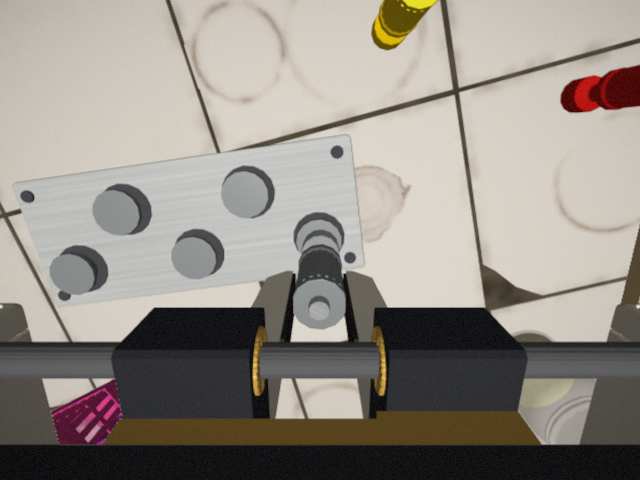

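The gauge hangs upright and centred in the grip at (320,270), just over pad 1's flange at (318,235). I'll lower it in stages: to the high-stop press depth first, then deeper only if no force shows.

>>> {"op": "move_arm", "data": {
  "deltas": [0,0,0.005,0,0,0,0,0,0,0.01,0,0,0,0,0,0,0.015,0,0,0,0,0,0,0.02,0,0,0,0,0,0,0.025,0,0,0,0,0,0,0.028,0,0,0,0,0,0,0.03,0,0,0,0,0,0,0.03,0,0,0,0]
}}

```text
t: 8.05
tool_pos: [0.5628, 0.0456, 0.0851]
orientation: [-0.405, -3.115, 0.0]
force: [-0.1, 0.2, -0.8]
opening: 0.0249
gripper_force: 35.0
```

Force is only about 1 N, so pad 1 is not the high one. I'll continue 6 mm.

>>> {"op": "move_arm", "data": {
  "deltas": [0,0,0.002,0,0,0,0,0,0,0.004,0,0,0,0,0,0,0.006,0,0,0,0,0,0,0.006,0,0,0,0,0,0,0.006,0,0,0,0]
}}

```text
t: 8.68
tool_pos: [0.5633, 0.0457, 0.0797]
orientation: [0.405, 3.114, 0.0]
force: [0.2, 0.7, 3.0]
opening: 0.0249
gripper_force: 35.0
```

```bash
python3 - <<'E'
from h import *
for i in range(3):
    s,p,d=cap("wrist"); print(s["tool_pos"],s["force"])
R=Rn.from_rotvec(s["orientation"]).as_matrix();C=cloud("wrist",s,d);T=(C-s["tool_pos"])@R
g=(np.abs(T[...,0])<.02)&(np.abs(T[...,1])<.015)&(d>0)
q=T[g&(C[...,2]>.085+.02)];print(np.percentile(q[:,2],[1,5,20]))
q=C[g&(C[...,2]>.03)&(C[...,2]<.06)];print(len(q),np.percentile(q[:,2],[2,50,80,98]))
E
```

```text
[0.5632606  0.04565686 0.07965956] [0.24018218 0.74583574 3.03445786]
[0.56323536 0.04565422 0.07961338] [0.53101458 0.01416662 3.66049102]
[0.5631413  0.04565243 0.079498  ] [ 1.15639955 -0.385376    3.92698857]
[-0.12345904 -0.11557601 -0.09915741]
436 [0.03081093 0.04331619 0.04479565 0.04645771]
```

>>> {"op": "move_arm", "data": {
  "deltas": [0,0,0,0,0,0,0,0,0,0,0,0,0,0,0,0,0,0,0,0,0]
}}

```text
t: 9.2
tool_pos: [0.5629, 0.0457, 0.0792]
orientation: [0.405, 3.115, 0.0]
force: [-0.3, 0.3, 3.8]
opening: 0.0246
gripper_force: 35.0
```

```bash
python3 - <<'E'
from h import *
F=[]
for i in range(4):
    s,p,d=cap("wrist","w4.png"); F.append(np.r_[s["tool_pos"],s["force"]])
print(np.array(F).round(4))
cv2.imwrite('pics/w4c.png',cv2.resize(p[180:340,240:400,::-1],None,fx=3,fy=3))
E
```

```text
[[ 0.5629  0.0457  0.0792 -0.2689  0.303   3.8069]
 [ 0.5629  0.0457  0.0792  0.8037  0.7873  5.2856]
 [ 0.5629  0.0457  0.0792 -0.3535  0.7867  4.0411]
 [ 0.5629  0.0457  0.0792  0.8175  0.5086  4.9122]]
```

View pics/w4c.png

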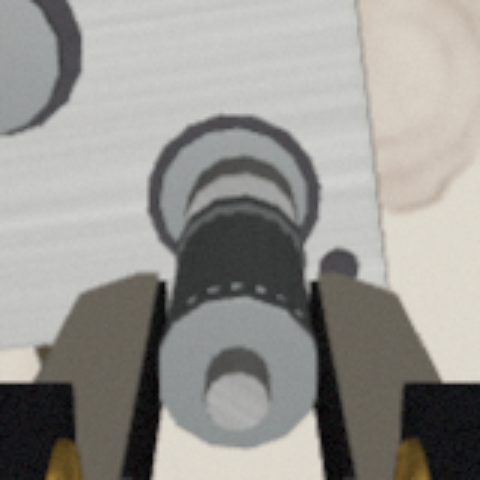

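The view shows the foot centred on the sunken pad at (235,200) in the crop, with the stem top standing out of the sleeve at (240,385). I'll measure the sleeve travel from depth.

```bash
cat > g.py <<'E'
from h import *
def meas(n=3):
    Z=[];Ws=[];F=[]
    for i in range(n):
        s,p,d=cap("wrist");R=Rn.from_rotvec(s["orientation"]).as_matrix();C=cloud("wrist",s,d);T=(C-s["tool_pos"])@R
        r=np.hypot(T[...,0],T[...,1]);up=(T[...,2]>-.06)&(T[...,2]<-.02)&(d>0)
        stem=T[(r<.0035)&up][:,2]; ring=T[(r>.008)&(r<.012)&up&(T[...,2]<-.028)][:,2]
        w=(np.abs(T[...,0])<.03)&(np.abs(T[...,1])<.008)&(d>0)
        Z.append([np.median(stem),np.median(ring)]);F.append(s["force"][2])
    Z=np.mean(Z,axis=0)*1000
    print('z',s["tool_pos"].round(4),'F',np.mean(F).round(2),'stem,ring mm',Z.round(2),'diff',(Z[1]-Z[0]).round(2), 't',s["t"])
if __name__=="__main__": meas()
E
python3 g.py
```

```text
z [0.5629 0.0457 0.0792] F 4.09 stem,ring mm [-44.16 -35.29] diff 8.87 t 9.5
```

>>> {"op": "move_arm", "data": {
  "deltas": [0,0,-0.015,0,0,0,0,0,0,-0.03,0,0,0,0,0.012,-0.019,-0.03,0,0,0,0,0.025,-0.038,-0.03,0,0,0,0,0.0367,-0.0562,-0.03,0,0,0,0,0.0367,-0.0562,-0.03,0,0,0,0]
}}

```text
t: 10.3
tool_pos: [0.5123, 0.0, 0.1097]
orientation: [0.407, 3.115, -0.0]
force: [0.2, 0.7, -2.9]
opening: 0.0243
gripper_force: 35.0
```

```bash
python3 g.py
```

```text
z [0.5135 0.0008 0.1098] F -2.56 stem,ring mm [-41.21 -35.24] diff 5.97 t 10.4
```

>>> {"op": "move_arm", "data": {
  "deltas": [0,0,0.006,0,0,0,0,0,0,0.012,0,0,0,0,0,0,0.018,0,0,0,0,0,0,0.022,0,0,0,0,0,0,0.024,0,0,0,0,0,0,0.024,0,0,0,0,0,0,0.024,0,0,0,0]
}}

```text
t: 11.32
tool_pos: [0.5132, 0.0007, 0.0854]
orientation: [0.405, 3.115, 0.0]
force: [0.5, 1.4, -0.9]
opening: 0.0245
gripper_force: 35.0
```

```bash
python3 g.py
```

```text
z [0.5131 0.0007 0.0854] F -1.4 stem,ring mm [-41.18 -35.26] diff 5.92 t 11.425
```

Relaxed stem-to-ring difference is 5.97, so pad 1 was pressed 2.9 mm. Pad 2 shows no compression here, so I'll go deeper.

>>> {"op": "move_arm", "data": {
  "deltas": [0,0,0.002,0,0,0,0,0,0,0.004,0,0,0,0,0,0,0.0062,0,0,0,0,0,0,0.0062,0,0,0,0,0,0,0.0062,0,0,0,0,0,0,0.0062,0,0,0,0]
}}

```text
t: 12.22
tool_pos: [0.5132, 0.0007, 0.0793]
orientation: [0.405, 3.115, 0.0]
force: [0.9, 0.6, 4.5]
opening: 0.0246
gripper_force: 35.0
```

```bash
python3 g.py
```

```text
z [0.5132 0.0007 0.0792] F 4.49 stem,ring mm [-44.12 -35.32] diff 8.8 t 12.325
```

>>> {"op": "move_arm", "data": {
  "deltas": [0,0,-0.015,0,0,0,0,0,0,-0.03,0,0,0,0,-0.017,-0.015,-0.03,0,0,0,0,-0.034,-0.03,-0.03,0,0,0,0,-0.0506,-0.0433,-0.03,0,0,0,0,-0.0506,-0.0433,-0.03,0,0,0,0,-0.0506,-0.0433,-0.023,0,0,0,0,-0.0506,-0.0433,-0.016,0,0,0,0,-0.0506,-0.0433,-0.01,0,0,0,0,-0.0506,-0.0433,-0.006,0,0,0,0,-0.0506,-0.0433,-0.006,0,0,0,0,-0.0506,-0.0433,-0.006,0,0,0,0]
}}

```text
t: 13.88
tool_pos: [0.5514, -0.054, 0.0857]
orientation: [0.405, 3.114, 0.0]
force: [0.2, 0.4, 3.6]
opening: 0.0247
gripper_force: 35.0
```

```bash
python3 g.py
```

```text
z [ 0.5512 -0.0541  0.0856] F 3.86 stem,ring mm [-43.66 -35.32] diff 8.34 t 13.975
```

Pad 3 already compresses the gauge 2.4 mm at this depth, so it is the high one. I'll press slightly more, then go on to pads 4 and 5.

>>> {"op": "move_arm", "data": {
  "deltas": [0,0,0.0004,0,0,0,0,0,0,0.0004,0,0,0,0,0,0,0.0004,0,0,0,0]
}}

```text
t: 14.4
tool_pos: [0.5509, -0.0541, 0.0846]
orientation: [0.405, 3.115, 0.0]
force: [-0.3, 0.3, 5.3]
opening: 0.0246
gripper_force: 35.0
```

```bash
python3 g.py
```

```text
z [ 0.5509 -0.0541  0.0846] F 5.0 stem,ring mm [-44.68 -35.28] diff 9.39 t 14.5
```

>>> {"op": "move_arm", "data": {
  "deltas": [0,0,-0.013,0,0,0,0,0,0,-0.025,0,0,0,0,0.012,-0.018,-0.025,0,0,0,0,0.025,-0.037,-0.025,0,0,0,0,0.0366,-0.0556,-0.025,0,0,0,0,0.0366,-0.0556,-0.025,0,0,0,0,0.0366,-0.0556,-0.019,0,0,0,0,0.0366,-0.0556,-0.012,0,0,0,0,0.0366,-0.0556,-0.006,0,0,0,0,0.0366,-0.0556,-0.001,0,0,0,0,0.0366,-0.0556,0,0,0,0,0,0.0366,-0.0556,0,0,0,0,0]
}}

```text
t: 16.05
tool_pos: [0.5013, -0.0984, 0.0846]
orientation: [0.405, 3.115, 0.0]
force: [0.2, 0.1, -1.6]
opening: 0.025
gripper_force: 35.0
```

>>> {"op": "move_arm", "data": {
  "deltas": [0,0,0.002,0,0,0,0,0,0,0.004,0,0,0,0,0,0,0.0055,0,0,0,0,0,0,0.0055,0,0,0,0,0,0,0.0055,0,0,0,0,0,0,0.0055,0,0,0,0]
}}

```text
t: 16.8
tool_pos: [0.5014, -0.0985, 0.0793]
orientation: [0.405, 3.115, -0.0]
force: [0.1, 1.0, 4.0]
opening: 0.0248
gripper_force: 35.0
```

```bash
python3 g.py
```

```text
z [ 0.5013 -0.0985  0.0792] F 4.22 stem,ring mm [-44.1  -35.29] diff 8.81 t 16.9
```

>>> {"op": "move_arm", "data": {
  "deltas": [0,0,-0.015,0,0,0,0,0,0,-0.03,0,0,0,0,-0.017,-0.015,-0.03,0,0,0,0,-0.034,-0.03,-0.03,0,0,0,0,-0.0506,-0.0434,-0.03,0,0,0,0,-0.0506,-0.0434,-0.03,0,0,0,0,-0.0506,-0.0434,-0.023,0,0,0,0,-0.0506,-0.0434,-0.016,0,0,0,0,-0.0506,-0.0434,-0.01,0,0,0,0,-0.0506,-0.0434,-0.006,0,0,0,0,-0.0506,-0.0434,-0.006,0,0,0,0,-0.0506,-0.0434,-0.006,0,0,0,0]
}}

```text
t: 18.45
tool_pos: [0.5392, -0.1534, 0.0853]
orientation: [0.405, 3.115, -0.0]
force: [-0.3, 0.7, -1.0]
opening: 0.0249
gripper_force: 35.0
```

>>> {"op": "move_arm", "data": {
  "deltas": [0,0,0.002,0,0,0,0,0,0,0.004,0,0,0,0,0,0,0.006,0,0,0,0,0,0,0.006,0,0,0,0,0,0,0.006,0,0,0,0,0,0,0.006,0,0,0,0]
}}

```text
t: 19.2
tool_pos: [0.5392, -0.1534, 0.0793]
orientation: [0.405, 3.115, -0.0]
force: [0.2, 0.7, 3.7]
opening: 0.025
gripper_force: 35.0
```

```bash
python3 g.py
```

```text
z [ 0.5392 -0.1534  0.0792] F 3.8 stem,ring mm [-44.01 -35.3 ] diff 8.71 t 19.3
```

>>> {"op": "move_arm", "data": {
  "deltas": [0,0,-0.015,0,0,0,0,0,0,-0.03,0,0,0,0,0.004,0.025,-0.03,0,0,0,0,0.008,0.05,-0.03,0,0,0,0,0.012,0.075,-0.03,0,0,0,0,0.0138,0.0991,-0.03,0,0,0,0,0.0138,0.0991,-0.03,0,0,0,0,0.0138,0.0991,-0.025,0,0,0,0,0.0138,0.0991,-0.019,0,0,0,0,0.0138,0.0991,-0.014,0,0,0,0,0.0138,0.0991,-0.01,0,0,0,0,0.0138,0.0991,-0.009,0,0,0,0]
}}

```text
t: 20.85
tool_pos: [0.5511, -0.0544, 0.088]
orientation: [0.406, 3.115, -0.0]
force: [0.5, -0.5, 1.0]
opening: 0.0248
gripper_force: 35.0
```

>>> {"op": "move_arm", "data": {
  "deltas": [0,0,0,0,0,0,0,0,0,0,0,0,0,0,0,0,0,0,0,0,0]
}}

```text
t: 21.22
tool_pos: [0.5511, -0.054, 0.0881]
orientation: [0.405, 3.115, -0.0]
force: [-0.3, 0.5, -1.4]
opening: 0.0247
gripper_force: 35.0
```

```bash
python3 - <<'E'
from g import *
meas(2)
s,p,d=cap("wrist","w5.png")
cv2.imwrite('pics/w5c.png',cv2.resize(p[160:360,200:440,::-1],None,fx=3,fy=3))
E
```

```text
z [ 0.5511 -0.054   0.0881] F -1.58 stem,ring mm [-41.2  -35.26] diff 5.94 t 21.275
```

View pics/w5c.png

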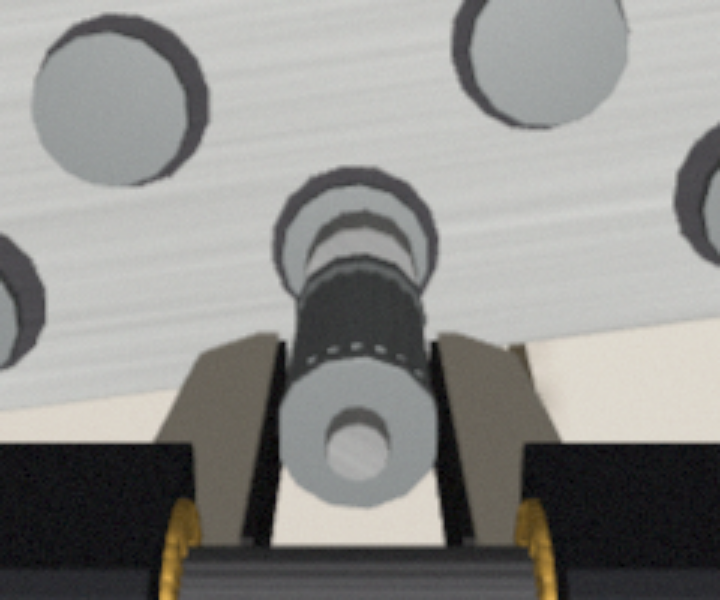

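The foot is centred on the middle pad, at (358,235) in the crop, with the sleeve relaxed. I'll release it and lift away.

>>> {"op": "move_arm", "data": {
  "deltas": [0,0,0,0,0,0,0.3,0,0,0,0,0,0,0.35,0,0,0,0,0,0,0.5,0,0,0,0,0,0,0.7,0,0,0,0,0,0,0.8,0,0,0,0,0,0,0.8,0,0,0,0,0,0,0.8,0,0,0,0,0,0,0.8]
}}

```text
t: 22.38
tool_pos: [0.551, -0.054, 0.088]
orientation: [0.405, 3.115, 0.0]
force: [0.1, -0.1, -0.5]
opening: 0.0742
gripper_force: 0.0
```

>>> {"op": "move_arm", "data": {
  "deltas": [0,0,-0.02,0,0,0,0.8,0,0,-0.06,0,0,0,0.8,0,0,-0.1,0,0,0,0.8,0,0,-0.15,0,0,0,0.8,0,0,-0.2,0,0,0,0.8,0,0,-0.2,0,0,0,0.8,0,0,-0.2,0,0,0,0.8]
}}

```text
t: 23.25
tool_pos: [0.5511, -0.054, 0.2888]
orientation: [0.405, 3.114, -0.0]
force: [-0.7, -0.8, -0.8]
opening: 0.0739
gripper_force: 0.0
```

```bash
python3 - <<'E'
from h import *
s,p,d=cap("wrist","w6.png"); print(s["tool_pos"],s["force"])
C=cloud("wrist",s,d)
g=np.linalg.norm(C[...,:2]-[.5511,-.054],axis=2)<.03
for lo,hi in ((.117,.126),(.126,.135),(.03,.045)):
    q=C[g&(C[...,2]>lo)&(C[...,2]<hi)];print(lo,len(q),((q.min(0)+q.max(0))/2).round(4),np.ptp(q,axis=0).round(4),np.median(q[:,2]))
E
```

```text
[ 0.5510873  -0.05402347  0.28876148] [-0.66318315 -0.83307517 -0.78289304]
0.117 430 [ 0.5526 -0.0536  0.1222] [0.0263 0.0263 0.0066] 0.12327153311867552
0.126 76 [ 0.5525 -0.0533  0.1284] [0.0095 0.0093 0.0041] 0.12893329568748202
0.03 224 [ 0.5469 -0.0546  0.0375] [0.0264 0.0351 0.0144] 0.03305631093827793
```

View pics/w6.png

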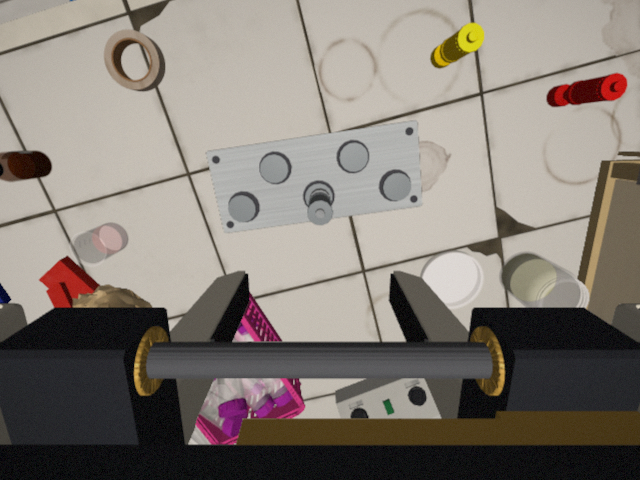

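The gauge stands upright at (319,205) on the middle pad. Its top is at z = 0.129 and the pad at 0.033, and it is within about 1.5 mm of centre. The other things on the bench are undisturbed.

```bash
python3 -c "
from plant import robot
print(robot.close_job())"
```

```text
the job is handed in; nothing more can be done
None
```

I pressed all five pads from left to right, each giving 2.7–3.4 mm of gauge travel. The middle pad (pad 3) stops high, and the gauge is standing upright on it, about 1.5 mm off centre. I handed the job in shortly after 23 s on the robot's clock.

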